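# Line up the desk supplies by height

## Robot

A 6-joint arm with a two-finger parallel gripper is mounted at the origin on a cart in front of the work surface, level with it; the furniture and walls round the work are solid. World frame = base frame: x ahead of the robot, y to its left, z up, the work surface at z = 0. Lengths are in m, angles in rad, forces in N, time in s.
With the tool pointing down it reaches from about 0.225 to 0.875 m from the base axis. Payload 3.4 kg.
Tool frame: the origin (TCP) lies midway between the tips of the shut fingers; the grasp point (between the pads) lies 19 mm behind it (pinch_z is the distance from the TCP to the grasp point, in m); z points along the fingers, y is the line along which they close (so a half turn about z gives the same grasp; the last joint's range is limited). The gripper opens to 85 mm and grips with 20 to 120 N. Pads are 22 mm wide; open, the fingers measure 114 mm over their backs; the gripper's body (76 mm by 85 mm) begins 54 mm behind the grasp point. The pads swing forward as they close: fully open they stand 13 mm farther back than shut.
Start: joints at [-1.303, 0.276, 1.505, -0, 1.361, -0.121], TCP at [0.218, -0.532, 0.231] pointing down, gripper open.
Joint ranges: [-2.89, 2.89], [-0.75, 2.08], [0.22, 2.7], [-1.18, 4.32], [0.11, 2.71], [-2.7, 2.7]. Speed limits (rad/s): [2.57, 2.57, 3.14, 3.14, 3.14, 3.14].

## Interface

Orientations are given as a unit quaternion [w, x, y, z].
In Python, from rig import get_state, get_image, sign_off, pinch_z gives the robot as it stands.
- The arm moves only by the tool send_rows, never from a script. Its argument "steps" is one flat list of numbers, 5 for each row, row after row: the gripper's target within -1 to 1 (fully open at 1, half-way at 0, shut at -1), then the shift along the tool's x, y, z in cm, then the turn about the tool's z in degrees. In form: [gripper, x, y, z, roll, gripper, x, y, z, roll, ...]. A call has 1 to 12 rows; each row shifts and turns the commanded pose from where the row before left it, along the tool's axes as they then stand; what a row does not reach is not made up. A row lasts 1/10 s, in which the tool goes at most 50 mm and 8.59 degrees, less where a joint would pass 70% of its speed; a pose out of reach is approached as far as the arm can. A call is refused whole if a number of a shift passes 5 or a number of a turn 8.59, either way. A call with a gripper value outside its range is refused whole. The fingers move at their own pace and stop on an object; "newtons" is the grip in N (left out, the last holds). Time passes only in rows, so rows that do not move let the fingers close. It gives the time, the measured TCP pose, the force, the opening and the grip force at its end, in the units of the state.
- get_state(): the state, without advancing time (a new reading comes with each control period).
- get_image(name): name is "scene" or "top"; returns a dict with "color" (420x560x3 uint8, red, green, blue), "mtx" (3x3 intrinsics, pixels), "T" (4x4, takes a point from camera to world coordinates). Camera axes: x right, y down, z forward; pixel columns grow to the right and rows downward; lengths in m; the calibration is good to about 2 mm. A picture is of the moment at which its call begins. There is no depth.
- sign_off(): hands the job in; it is judged then, once.
The state is a dict: "clock": time; "qpos": joint angles; "qd": joint speeds; "effort": joint torques, N m; "position": TCP position; "ee_rot": TCP orientation; "contact_force": force on the tool from outside, world axes, zero at the start; "moment": the same for the moment, N m; "width": finger opening in m; "gripper_force": force on a finger pad.
Only numpy, scipy, OpenCV 4.12 (cv2) and the standard library are available. Lean on these libraries where they do the work, as an engineer would, in place of code of your own. Each camera call takes 0.05 s, during which the arm holds its last target. There are 200 camera calls.

## Task

Take the stamp, the green clip dispenser, the blue staple box and the pink notes that lie along the front of the desk (not the look-alikes stored at the back) and line them up in order of height on the four white pads of the grey tray, the tallest next to the red post and the shortest next to the black post. Stand each upright on the middle of its own pad and let go of it.

Things in the scene. Friction and masses are not known exactly. Their poses are not given: they have to be found in the camera images.
- stamp_mid (a point): rubber stamp with a black rectangular foot 30 x 50 mm (along its x and y), 22 mm tall, a thin red neck and above it a round red knob 26 mm across, from 45 mm to the top; 74 mm tall in all, about 60 g; take it by the knob. Its position is the point half-way up on its middle axis; its z axis points up when it stands as it should. It starts upright on the worktop, between the tray and the front edge.
- dispenser_mid (a point): green paper-clip dispenser: a square clear-green box 45 x 45 mm, 39 mm tall, with a green dome (35 mm wide) above it; 59 mm tall in all, about 60 g; its lower box can be pinched across two opposite sides, which face along its x and y. Its position is the point half-way up on its middle axis; its z axis points up when it stands as it should. It starts upright on the worktop, between the tray and the front edge.
- staple_box_mid (a point): small blue box of staples, 36 mm (x) x 62 mm (y) x 30 mm tall, about 90 g. Its position is the point half-way up on its middle axis; its z axis points up when it stands as it should. It starts upright on the worktop, between the tray and the front edge.
- notes_mid (a point): square block of pink sticky notes, 50 x 50 mm (along x and y), 16 mm tall, rigid, about 30 g. Its position is the point half-way up on its middle axis; its z axis points up when it stands as it should. It starts upright on the worktop, between the tray and the front edge.
- pad_1: white square pad, 72 x 72 x 2 mm, fixed in the tray; its position is the centre of its underside, 6 mm above the worktop, its top (where things stand) is 8 mm above the worktop. Its y axis runs along the row, x across it, z up. The pads are 85 mm apart, centre to centre, numbered along the tray from its +y end; this one is the end pad at the tray's +y (left) end.
- pad_2: white square pad, 72 x 72 x 2 mm, fixed in the tray; its position is the centre of its underside, 6 mm above the worktop, its top (where things stand) is 8 mm above the worktop. Its y axis runs along the row, x across it, z up. The pads are 85 mm apart, centre to centre, numbered along the tray from its +y end; this one is the second from the left.
- pad_3: white square pad, 72 x 72 x 2 mm, fixed in the tray; its position is the centre of its underside, 6 mm above the worktop, its top (where things stand) is 8 mm above the worktop. Its y axis runs along the row, x across it, z up. The pads are 85 mm apart, centre to centre, numbered along the tray from its +y end; this one is the third from the left.
- pad_4: white square pad, 72 x 72 x 2 mm, fixed in the tray; its position is the centre of its underside, 6 mm above the worktop, its top (where things stand) is 8 mm above the worktop. Its y axis runs along the row, x across it, z up. The pads are 85 mm apart, centre to centre, numbered along the tray from its +y end; this one is the end pad at the tray's -y (right) end.
- red_post: short red round post, 20 mm across, 22 mm tall, fixed at one end of the tray (either end), 57 mm beyond the end pad's centre; it marks the tall end of the row. Its position is the centre of its underside, 6 mm above the worktop.
- black_post: the same in black, fixed at the other end of the tray; it marks the short end.

How it is judged:
By the outcome, as a careful person would: the job done as asked, in the order asked, and still so for the second after the job is handed in, with the robot touching nothing.
It also fails if it takes over 99 s, if anything falls off the work surface, if the arm or the gripper's body presses on something with over 40 N, if the wrist force passes 120 N, or if a joint passes its speed limit or range.

## Working session

There is one attempt and no reset: what is moved stays moved. The work goes in short steps, Python scripts to look and compute and a tool call to move; the robot and the scene stay as the last step left them, time stands still between calls to the robot, and variables do not carry over. Pictures are saved under pics/ and viewed, at most 14 in all, crops included, and the job is handed in when it is done.

Besides the shell and the picture viewer there is one more tool, called after ">>>" by a JSON object that holds its "api" and its "payload", one argument or row to a line. send_rows: Moves the arm, as the interface text tells. Its arguments: {"type":"object","properties":{"steps":{"type":"array"},"newtons":{"type":"number"}},"required":["steps"]}

```bash
mkdir -p pics; ls; python3 - <<'E'
from rig import *
import cv2
print(get_state(), pinch_z)
for n in("scene","top"):
    i=get_image(n); cv2.imwrite(f"pics/{n}0.png",i["color"][...,::-1]); print(n,i["mtx"].round(1).tolist(),i["T"].round(3).tolist())
E
```

```text
pics
{'clock': 0.0, 'qpos': array([-1.30297797e+00,  2.76559367e-01,  1.50617009e+00,  3.21672701e-05,
        1.36068791e+00, -1.21008881e-01]), 'qd': array([-0.00064217, -0.0006542 ,  0.00056367, -0.00068817, -0.00043447,
        0.00152951]), 'effort': array([-8.91636846e-04, -4.16782594e+01, -2.45807648e+01, -1.30715262e-04,
        1.10842785e-02,  1.46020523e-05]), 'position': array([ 0.21784016, -0.53154882,  0.2304453 ]), 'ee_rot': array([-9.11053400e-04,  9.81161365e-01,  1.93187847e-01, -5.12266812e-05]), 'contact_force': array([-0.70529971,  0.5209701 , -0.17708353]), 'moment': array([0.00742455, 0.03073483, 0.04010395]), 'gripper_force': 0.0, 'width': 0.08557946221389295} 0.0187
scene [[424.1, 0.0, 283.0], [0.0, 424.1, 205.8], [0.0, 0.0, 1.0]] [[0.682, -0.395, 0.615, -0.188], [-0.731, -0.365, 0.577, -0.688], [-0.004, -0.843, -0.538, 0.687], [0.0, 0.0, 0.0, 1.0]]
top [[386.8, 0.0, 277.2], [0.0, 386.8, 207.9], [0.0, 0.0, 1.0]] [[-0.008, -0.981, 0.194, 0.379], [-0.999, 0.015, 0.035, -0.009], [-0.037, -0.194, -0.98, 0.884], [0.0, 0.0, 0.0, 1.0]]
```

View pics/scene0.png

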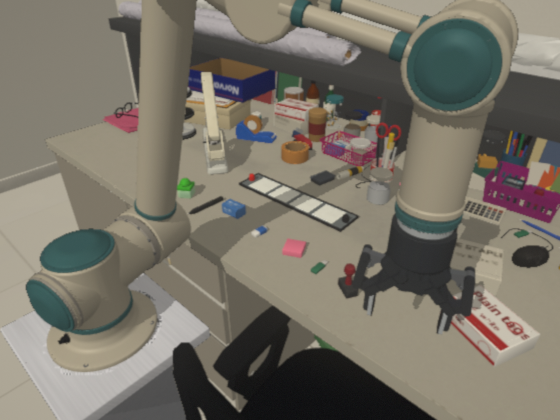

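View pics/top0.png

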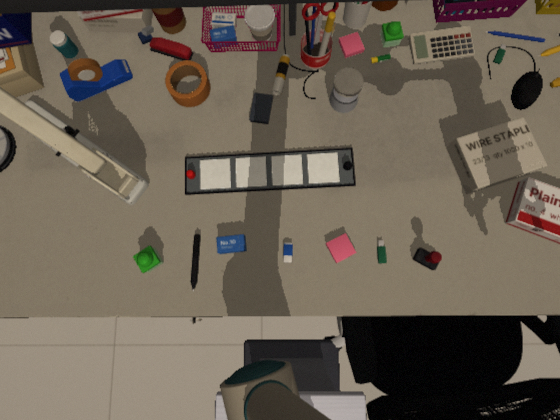

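The top view shows the red post at (191,174), so that is the +y end, and the black post at (347,166). Along the front are the dispenser (147,260), staple box (231,244), notes (341,247) and stamp (427,259, knob at 435,257).

```bash
cat > h.py <<'E'
import numpy as np, cv2
from rig import *
def cast(im,uv,z):
    uv=np.atleast_2d(np.asarray(uv,float)); K,T=im["mtx"],im["T"]
    d=np.c_[uv,np.ones(len(uv))]@np.linalg.inv(K).T@T[:3,:3].T
    return T[:3,3]+d*((z-T[2,3])/d[:,2])[:,None]
def proj(im,p):
    T=im["T"]; c=(np.atleast_2d(p)-T[:3,3])@T[:3,:3]; q=c@im["mtx"].T; return q[:,:2]/q[:,2:]
HSV=dict(green=((40,110,50),(85,255,255)),blue=((100,110,50),(125,255,255)),pink=((165,70,120),(179,200,255)),red=((0,150,50),(6,255,255)),red2=((172,150,50),(179,255,255)),white=((0,0,170),(179,50,255)),black=((0,0,0),(179,255,50)))
def blobs(im,col,win,amin=12):
    u0,v0,u1,v1=win; hsv=cv2.cvtColor(im["color"],cv2.COLOR_RGB2HSV)
    m=cv2.inRange(hsv,*HSV[col])
    if col=="red": m|=cv2.inRange(hsv,*HSV["red2"])
    w=np.zeros_like(m); w[v0:v1,u0:u1]=m[v0:v1,u0:u1]
    cs=cv2.findContours(w,cv2.RETR_EXTERNAL,cv2.CHAIN_APPROX_NONE)[0]
    return sorted([c[:,0,:] for c in cs if cv2.contourArea(c)>amin],key=len,reverse=True)
def rect(im,c,z):
    p=cast(im,c,z)[:,:2]; (x,y),(a,b),t=cv2.minAreaRect((p*1000).astype(np.float32))
    return np.round([x,y,a,b,t],1)   # mm; side a at angle t from world x
E
python3 - <<'E'
from h import *
im=get_image("top")
for n,c,w,z in [("disp","green",(125,240,170,280),.039),("staple","blue",(210,228,252,262),.03),("notes","pink",(320,225,362,270),.016),("knob","red",(415,240,450,275),.062),("foot","black",(405,240,450,275),.022),("pads","white",(180,145,360,195),.008),("redpost","red",(180,160,200,190),.028),("blkpost","black",(340,157,354,175),.028)]:
    for b in blobs(im,c,w)[:5]: print(n,len(b),b.mean(0).round(1),rect(im,b,z))
a=im["color"][140:290,120:460,::-1]
cv2.imwrite("pics/crop1.png",cv2.resize(a,None,fx=2.35,fy=2.35,interpolation=cv2.INTER_CUBIC))
E
```

```text
disp 66 [146.2 259. ] [436.3 310.5  46.   46.3  33.3]
staple 83 [230.8 243.7] [468.6 125.8  36.7  62.3   5.7]
notes 76 [340.5 247.5] [ 458.5 -118.1   49.9   51.4   26.7]
knob 35 [433.9 257.7] [ 430.3 -306.5   19.9   27.    51.4]
foot 72 [425.5 258.6] [ 433.6 -303.3   51.6   34.6   59.8]
pads 113 [322.8 167.7] [647.4 -85.4  69.6  70.5   2.4]
pads 110 [215.  173.8] [637.4 169.6  69.2  70.7   2.4]
pads 88 [292.6 169.8] [644.2 -15.2  42.2  70.8  89.4]
pads 77 [242.1 171.5] [6.402e+02 1.041e+02 6.900e+01 3.100e+01 4.000e-01]
redpost 25 [190.1 173.9] [631.5 223.7  19.9  18.7   2. ]
blkpost 51 [349.9 165.1] [ 645.3 -141.2   22.8   40.5   87.4]
```

View pics/crop1.png

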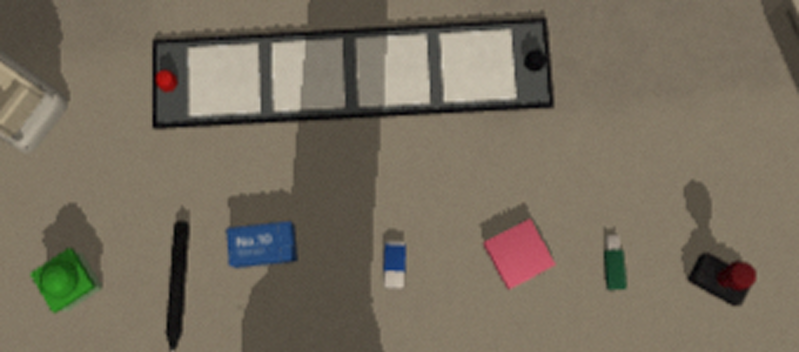

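The enlarged crop shows the full row: dispenser, staple box, notes and stamp, with decoys (pen, eraser, green stick) between them. I'll check the estimates by overlaying their outlines in both views.

```bash
cat > ov.py <<'E'
from h import *
def box(im,img,x,y,yaw,sx,sy,z0,z1,off,f,col=(0,255,255)):
    c,s=np.cos(np.radians(yaw)),np.sin(np.radians(yaw)); R=np.array([[c,-s],[s,c]])
    b=np.array([[-1,-1],[1,-1],[1,1],[-1,1]])*[sx/2,sy/2]@R.T+[x,y]
    for z in(z0,z1):
        q=(proj(im,np.c_[b,np.full(4,z)]/1000.)+.5-off)*f
        cv2.polylines(img,[q.round().astype(int)],True,col,1)
def tiles(name,objs,cams=("top","scene"),f=5,w=38):
    rows=[]
    for n in cams:
        im=get_image(n); r=[]
        for (x,y,bx) in objs:
            o=proj(im,[x/1000,y/1000,.03])[0].astype(int)-w//2
            t=cv2.resize(im["color"][o[1]:o[1]+w,o[0]:o[0]+w,::-1],None,fx=f,fy=f,interpolation=cv2.INTER_CUBIC)
            for b in bx: box(im,t,x+b[5] if len(b)>5 else x,y+b[6] if len(b)>5 else y,*b[:5],o,f)
            r.append(t)
        rows.append(np.hstack(r))
    cv2.imwrite(name,np.vstack(rows))
E
python3 - <<'E'
from ov import *
tiles("pics/ov1.png",[(436,310,[(33,45,45,0,39)]),(468.6,125.8,[(5.7,36,62,0,30)]),(458.5,-118,[(26.7,50,50,0,16)]),(432,-305,[(-30,30,50,0,22),(-30,22,22,45,74)])])
E
```

```text
(no output)
```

View pics/ov1.png

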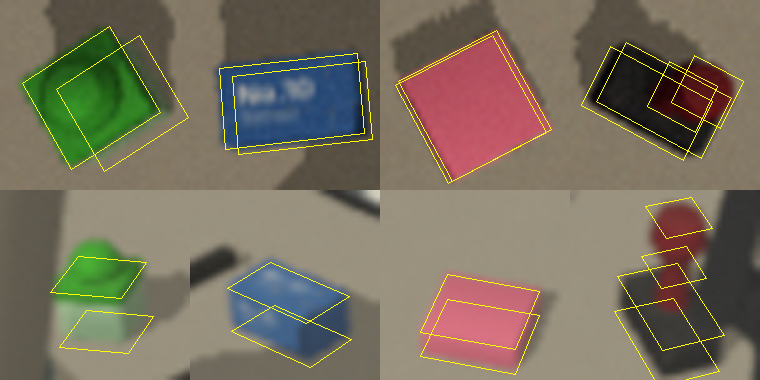

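The overlay confirms yaws and positions within about 2 mm for the dispenser, staple box and notes. The stamp looks a few mm off in the scene view (knob at tile (677,229), predicted at 243), so I'll triangulate its knob.

```bash
python3 - <<'E'
from h import *
HSV["red"]=((0,120,25),(8,255,255)); HSV["red2"]=((170,120,25),(179,255,255))
def ray(im,uv): a=cast(im,uv,0.)[0]; o=im["T"][:3,3]; d=a-o; return o,d/np.linalg.norm(d)
A=[];B=[]
for n,w in(("top",(415,240,450,275)),("scene",(335,255,365,290))):
    im=get_image(n); b=blobs(im,"red",w)[0]
    m=np.zeros((420,560),np.uint8); cv2.drawContours(m,[b.reshape(-1,1,2)],-1,1,-1)
    m=cv2.copyMakeBorder(m,0,0,0,0,cv2.BORDER_CONSTANT)
    m=cv2.morphologyEx(m,cv2.MORPH_OPEN,cv2.getStructuringElement(cv2.MORPH_ELLIPSE,(9,9)))
    c,r=cv2.minEnclosingCircle(cv2.findNonZero(m)); print(n,c,r,cv2.boundingRect(b),cv2.fitEllipse(b)[:2])
    o,d=ray(im,c); P=np.eye(3)-np.outer(d,d); A.append(P);B.append(P@o)
    fb=blobs(im,"black",(405,240,450,275) if n=="top" else (335,270,362,305)); print([ (cv2.boundingRect(q)) for q in fb], cast(im,c,.06)*1000)
p=np.linalg.solve(sum(A),sum(B)); print("knob",p*1000)
E
```

```text
top (434.0, 257.5) 7.159010887145996 (425, 251, 17, 13) ((433.2984619140625, 257.38128662109375), (11.135111808776855, 15.876486778259277))
[(413, 248, 25, 22)] [[ 431.43633159 -306.17168292   60.        ]]
scene (349.0, 269.5) 4.609872341156006 (345, 264, 10, 21) ((348.9540710449219, 272.8676452636719), (8.533117294311523, 20.940519332885742))
[] [[ 435.8409402  -303.07694562   60.        ]]
knob [ 431.54937114 -305.17694497   63.82201896]
```

```bash
cat > plan.py <<'E'
from rig import *
import numpy as np, sys
from scipy.spatial.transform import Rotation as R
def st():
    s=get_state(); q=s["ee_rot"]; r=R.from_quat([q[1],q[2],q[3],q[0]]).as_matrix()
    return np.array(s["position"])*1000,np.degrees(np.arctan2(r[1,0],r[0,0])),r[:,2],s
def plan(x,y,z,psi,n,p=None,a=None):
    p0,a0,zz,s=st(); p=p0 if p is None else p; a=a0 if a is None else a
    t=np.array([x,y,z],float); da=(psi-a+180)%360-180; out=[]
    for k in range(n,0,-1):
        d=(t-p)/k/10; c,sn=np.cos(np.radians(a)),np.sin(np.radians(a))
        M=np.array([[c,sn,0],[sn,-c,0],[0,0,-1]])
        sh=(M@d).round(1 if k>1 else 2); ro=round(((a-psi+180)%360-180)/k,1)
        out.append([*(sh+0.).tolist(),ro+0.]); p=p+M.T@sh*10; a-=ro
    print(f"at {p0.round(1)} psi {a0:.1f} w {s['width']*1000:.1f} gf {s['gripper_force']:.1f} F {np.round(s['contact_force'],1)} q6 {s['qpos'][5]:.2f} t {s['clock']:.1f}")
    print(*out,sep="\n"); return p,a
if __name__=="__main__": plan(*map(float,sys.argv[1:5]),int(sys.argv[5]))
E
python3 plan.py 433.5 -305 130 60 12
```

```text
at [ 217.9 -532.   231.1] psi 22.3 w 85.1 gf 0.0 F [-0.3  0.4 -0.3] q6 -0.12 t 0.3
[2.4, -1.1, 0.8, np.float64(-3.1)]
[2.4, -0.9, 0.8, np.float64(-3.1)]
[2.5, -0.8, 0.9, np.float64(-3.2)]
[2.5, -0.7, 0.8, np.float64(-3.1)]
[2.6, -0.5, 0.9, np.float64(-3.2)]
[2.6, -0.4, 0.8, np.float64(-3.1)]
[2.6, -0.2, 0.9, np.float64(-3.2)]
[2.6, -0.1, 0.8, np.float64(-3.1)]
[2.6, 0.0, 0.9, np.float64(-3.2)]
[2.6, 0.2, 0.8, np.float64(-3.1)]
[2.6, 0.3, 0.9, np.float64(-3.2)]
[2.53, 0.47, 0.81, np.float64(-3.1)]
```

>>> {"api": "send_rows", "payload": {
  "steps": [1,2.4,-1.1,0.8,-3.1,1,2.4,-0.9,0.8,-3.1,1,2.5,-0.8,0.9,-3.2,1,2.5,-0.7,0.8,-3.1,1,2.6,-0.5,0.9,-3.2,1,2.6,-0.4,0.8,-3.1,1,2.6,-0.2,0.9,-3.2,1,2.6,-0.1,0.8,-3.1,1,2.6,0,0.9,-3.2,1,2.6,0.2,0.8,-3.1,1,2.6,0.3,0.9,-3.2,1,2.5,0.5,0.8,-3.1],
  "newtons": 30
}}

```text
clock: 1.55
position: [0.4343, -0.3046, 0.13]
ee_rot: [0.0, 0.866, 0.501, 0.0]
contact_force: [-0.2, 0.8, -0.4]
width: 0.0854
gripper_force: 0.0
```

```bash
python3 plan.py 433.5 -305 40 60 6; python3 - <<'E'
from h import *
o=[]
for n in("top","scene"):
    im=get_image(n); c=proj(im,[.4335,-.305,.06])[0].astype(int); w=45
    o.append(cv2.resize(im["color"][c[1]-w:c[1]+w,c[0]-w:c[0]+w,::-1],(390,390),interpolation=cv2.INTER_CUBIC))
cv2.imwrite("pics/st1.png",np.hstack(o))
E
```

```text
at [ 434.3 -304.6  130. ] psi 60.1 w 85.4 gf 0.0 F [-0.2  0.8 -0.4] q6 -0.22 t 1.6
[0.0, 0.0, 1.5, np.float64(0.0)]
[0.0, 0.0, 1.5, np.float64(0.0)]
[0.0, 0.0, 1.5, np.float64(0.0)]
[0.0, 0.0, 1.5, np.float64(0.0)]
[0.0, 0.0, 1.5, np.float64(0.1)]
[-0.07, -0.05, 1.5, np.float64(0.0)]
```

View pics/st1.png

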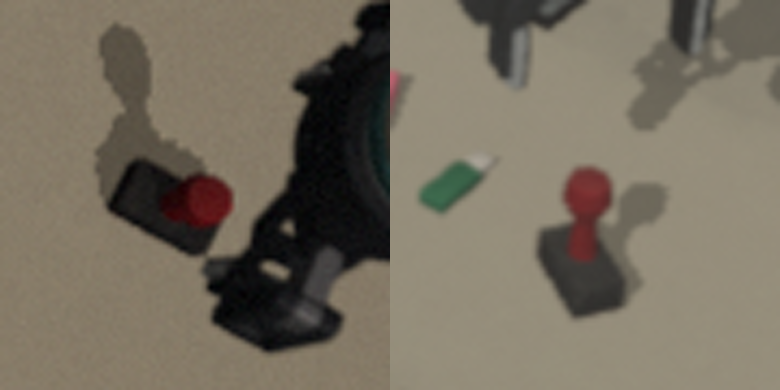

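The clean view of the stamp shows its knob at tile (208,200) in the top view and (588,193) in the scene view, with the fingers straddling above it. I'll descend and close.

>>> {"api": "send_rows", "payload": {
  "steps": [1,0,0,1.5,0,1,0,0,1.5,0,1,0,0,1.5,0,1,0,0,1.5,0,1,0,0,1.5,0,1,0,0,1.5,0,-0.2,0,0,0,0,-1,0,0,0,0,-1,0,0,0,0,-1,0,0,0,0,-1,0,0,0,0,-1,0,0,0,0],
  "newtons": 30
}}

```text
clock: 2.85
position: [0.4341, -0.306, 0.0413]
ee_rot: [0.001, 0.866, 0.5, 0.0]
contact_force: [-0.8, -0.2, 5.6]
width: 0.0236
gripper_force: 29.3
```

```bash
python3 plan.py 433.5 -305 130 60 6; python3 - <<'E'
from h import *
o=[]
for n in("top","scene"):
    im=get_image(n); c=proj(im,[.4335,-.305,.06])[0].astype(int); w=45
    o.append(cv2.resize(im["color"][c[1]-w:c[1]+w,c[0]-w:c[0]+w,::-1],(390,390),interpolation=cv2.INTER_CUBIC))
cv2.imwrite("pics/st2.png",np.hstack(o))
E
```

```text
at [ 434.1 -306.    41.3] psi 60.0 w 23.6 gf 29.3 F [-0.8 -0.2  5.6] q6 -0.22 t 2.9
[0.0, 0.0, -1.5, np.float64(0.0)]
[0.0, 0.0, -1.5, np.float64(0.0)]
[0.0, 0.0, -1.5, np.float64(0.0)]
[0.0, 0.0, -1.5, np.float64(0.0)]
[0.0, 0.0, -1.4, np.float64(0.0)]
[0.06, -0.1, -1.47, np.float64(0.0)]
```

View pics/st2.png

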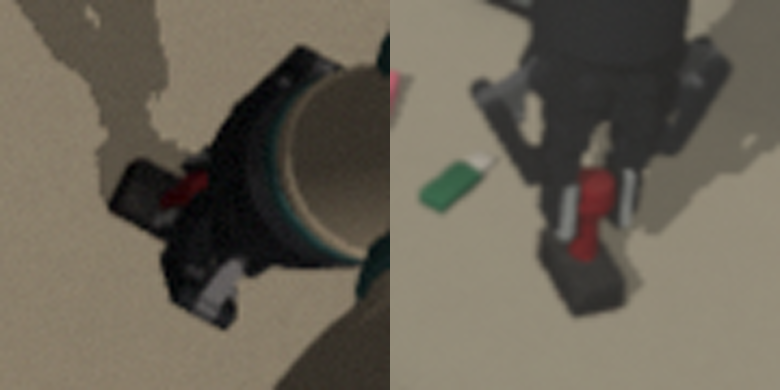

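The grip is on the knob (opening 23.6 mm, 29 N). In the scene tile the knob is between the pads at (597,190) and the foot is still flat. I'll lift and check.

>>> {"api": "send_rows", "payload": {
  "steps": [-1,0,0,-0.5,0,-1,0,0,-1,0,-1,0,0,-1.5,0,-1,0,0,-1.5,0,-1,0,0,-1.5,0,-1,0,0,-1.5,0,-1,0,0,-1.5,0]
}}

```text
clock: 3.65
position: [0.4336, -0.3053, 0.1314]
ee_rot: [0.0, 0.866, 0.5, 0.0]
contact_force: [-0.4, -0.1, -1.0]
width: 0.0232
gripper_force: 29.4
```

```bash
python3 plan.py 637.4 169.6 110 92.2 24;  python3 - <<'E'
from h import *
o=[]
for n in("top","scene"):
    im=get_image(n); c=proj(im,[.4335,-.305,.14])[0].astype(int); w=45
    o.append(cv2.resize(im["color"][c[1]-w:c[1]+w,c[0]-w:c[0]+w,::-1],(390,390),interpolation=cv2.INTER_CUBIC))
cv2.imwrite("pics/st3.png",np.hstack(o))
E
```

```text
at [ 433.6 -305.3  131.4] psi 60.0 w 23.2 gf 29.4 F [-0.4 -0.1 -1. ] q6 -0.22 t 3.6
[2.1, -0.3, 0.1, np.float64(-1.3)]
[2.1, -0.2, 0.1, np.float64(-1.3)]
[2.2, -0.2, 0.1, np.float64(-1.3)]
[2.2, -0.1, 0.1, np.float64(-1.3)]
[2.2, -0.1, 0.1, np.float64(-1.4)]
[2.1, 0.0, 0.1, np.float64(-1.3)]
[2.2, 0.0, 0.1, np.float64(-1.4)]
[2.1, 0.1, 0.1, np.float64(-1.3)]
[2.1, 0.2, 0.1, np.float64(-1.4)]
[2.1, 0.2, 0.1, np.float64(-1.3)]
[2.1, 0.2, 0.1, np.float64(-1.4)]
[2.1, 0.3, 0.1, np.float64(-1.3)]
[2.1, 0.4, 0.1, np.float64(-1.4)]
[2.1, 0.4, 0.1, np.float64(-1.3)]
[2.1, 0.5, 0.1, np.float64(-1.4)]
[2.1, 0.5, 0.1, np.float64(-1.3)]
[2.1, 0.5, 0.1, np.float64(-1.4)]
[2.1, 0.6, 0.1, np.float64(-1.3)]
[2.1, 0.7, 0.1, np.float64(-1.4)]
[2.1, 0.7, 0.0, np.float64(-1.3)]
[2.0, 0.7, 0.1, np.float64(-1.4)]
[2.0, 0.8, 0.0, np.float64(-1.3)]
[2.0, 0.8, 0.1, np.float64(-1.4)]
[1.99, 0.93, 0.04, np.float64(-1.3)]
```

View pics/st3.png

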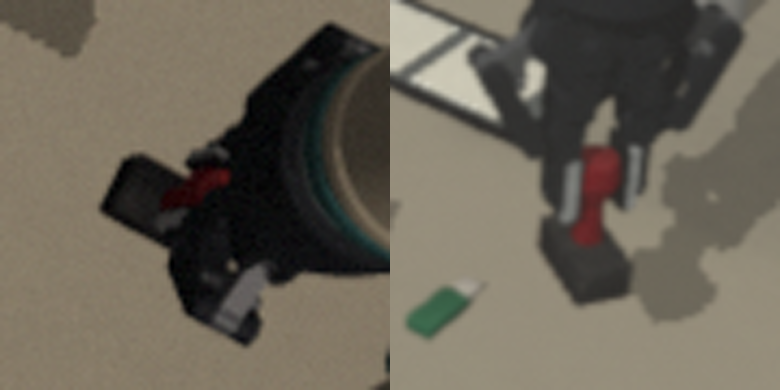

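The stamp hangs upright in the pads (foot at scene tile (585,262)). I'll carry it to pad 1.

>>> {"api": "send_rows", "payload": {
  "steps": [-1,2.1,-0.3,0.1,-1.3,-1,2.1,-0.2,0.1,-1.3,-1,2.2,-0.2,0.1,-1.3,-1,2.2,-0.1,0.1,-1.3,-1,2.2,-0.1,0.1,-1.4,-1,2.1,0,0.1,-1.3,-1,2.2,0,0.1,-1.4,-1,2.1,0.1,0.1,-1.3,-1,2.1,0.2,0.1,-1.4,-1,2.1,0.2,0.1,-1.3,-1,2.1,0.2,0.1,-1.4,-1,2.1,0.3,0.1,-1.3]
}}

```text
clock: 4.95
position: [0.5338, -0.068, 0.1176]
ee_rot: [-0.001, 0.788, 0.616, -0.0]
contact_force: [-0.2, -0.1, -0.7]
width: 0.0237
gripper_force: 29.4
```

>>> {"api": "send_rows", "payload": {
  "steps": [-1,2.1,0.4,0.1,-1.4,-1,2.1,0.4,0.1,-1.3,-1,2.1,0.5,0.1,-1.4,-1,2.1,0.5,0.1,-1.3,-1,2.1,0.5,0.1,-1.4,-1,2.1,0.6,0.1,-1.3,-1,2.1,0.7,0.1,-1.4,-1,2.1,0.7,0,-1.3,-1,2,0.7,0.1,-1.4,-1,2,0.8,0,-1.3,-1,2,0.8,0.1,-1.4,-1,2,0.9,0,-1.3]
}}

```text
clock: 6.15
position: [0.637, 0.1705, 0.1084]
ee_rot: [-0.0, 0.693, 0.721, -0.001]
contact_force: [0.4, 0.9, -0.2]
width: 0.0233
gripper_force: 29.4
```

```bash
python3 plan.py 637.4 169.6 50 92.2 6
```

```text
at [637.  170.5 108.4] psi 92.3 w 23.3 gf 29.4 F [ 0.4  0.9 -0.2] q6 0.12 t 6.2
[0.0, 0.0, 1.0, np.float64(0.0)]
[0.0, 0.0, 1.0, np.float64(0.0)]
[0.0, 0.0, 1.0, np.float64(0.0)]
[0.0, 0.0, 0.9, np.float64(0.0)]
[0.0, 0.0, 1.0, np.float64(0.0)]
[-0.09, 0.04, 0.94, np.float64(0.1)]
```

>>> {"api": "send_rows", "payload": {
  "steps": [-1,0,0,1.5,0,-1,0,0,1.5,0,-1,0,0,1.5,0,-1,0,0,0.7,0,-1,0,0,0.4,0,-1,0,0,0.2,0,-1,0,0,0,0,-1,0,0,0,0]
}}

```text
clock: 6.95
position: [0.6376, 0.1695, 0.0519]
ee_rot: [0.0, 0.694, 0.72, 0.0]
contact_force: [-0.0, 0.7, -1.0]
width: 0.0234
gripper_force: 29.5
```

>>> {"api": "send_rows", "payload": {
  "steps": [-1,0,0,0.2,0,-1,0,0,0,0]
}}

```text
clock: 7.15
position: [0.6372, 0.1694, 0.0495]
ee_rot: [0.0, 0.694, 0.72, 0.0]
contact_force: [1.3, 0.0, -0.4]
width: 0.0232
gripper_force: 29.5
```

>>> {"api": "send_rows", "payload": {
  "steps": [-1,0,0,0.1,0,-1,0,0,0,0]
}}

```text
clock: 7.35
position: [0.6374, 0.1695, 0.0494]
ee_rot: [0.0, 0.694, 0.72, 0.0]
contact_force: [-0.9, -0.2, 4.2]
width: 0.023
gripper_force: 29.8
```

>>> {"api": "send_rows", "payload": {
  "steps": [-0.3,0,0,0,0,0,0,0,0,0,0.5,0,0,0,0,0.7,0,0,0,0,0.7,0,0,0,0,0.7,0,0,-1,0,1,0,0,-2,0,1,0,0,-2,0,1,0,0,-2,0,1,0,0,-2,0]
}}

```text
clock: 8.35
position: [0.6373, 0.1695, 0.1399]
ee_rot: [0.0, 0.694, 0.72, 0.0]
contact_force: [0.9, 0.4, 0.8]
width: 0.0854
gripper_force: 0.0
```

```bash
python3 plan.py 436 310 130 123 12
```

```text
at [637.3 169.5 139.9] psi 92.2 w 85.4 gf 0.0 F [0.9 0.4 0.8] q6 0.12 t 8.3
[1.2, -1.6, 0.1, np.float64(-2.6)]
[1.3, -1.6, 0.1, np.float64(-2.6)]
[1.4, -1.5, 0.1, np.float64(-2.6)]
[1.4, -1.5, 0.1, np.float64(-2.6)]
[1.5, -1.4, 0.1, np.float64(-2.6)]
[1.6, -1.3, 0.1, np.float64(-2.5)]
[1.6, -1.2, 0.1, np.float64(-2.6)]
[1.7, -1.2, 0.1, np.float64(-2.5)]
[1.7, -1.1, 0.0, np.float64(-2.6)]
[1.8, -1.0, 0.1, np.float64(-2.5)]
[1.8, -0.9, 0.0, np.float64(-2.6)]
[1.92, -0.85, 0.09, np.float64(-2.5)]
```

>>> {"api": "send_rows", "payload": {
  "steps": [1,1.2,-1.6,0.1,-2.6,1,1.3,-1.6,0.1,-2.6,1,1.4,-1.5,0.1,-2.6,1,1.4,-1.5,0.1,-2.6,1,1.5,-1.4,0.1,-2.6,1,1.6,-1.3,0.1,-2.5,1,1.6,-1.2,0.1,-2.6,1,1.7,-1.2,0.1,-2.5,1,1.7,-1.1,0,-2.6,1,1.8,-1,0.1,-2.5,1,1.8,-0.9,0,-2.6,1,1.9,-0.9,0.1,-2.5]
}}

```text
clock: 9.55
position: [0.4342, 0.3105, 0.1284]
ee_rot: [0.0, 0.476, 0.88, 0.0]
contact_force: [-0.3, -0.2, -0.1]
width: 0.0857
gripper_force: 0.0
```

```bash
cat > v.py <<'E'
from ov import *
import sys
# v.py out x y z w : crops of both views round a point (mm), w half-size px
f,x,y,z,w=sys.argv[1],*map(float,sys.argv[2:6]); w=int(w); o=[]
for n in("top","scene"):
    im=get_image(n); c=proj(im,[x/1000,y/1000,z/1000])[0].astype(int)
    u,v=max(c[0]-w,0),max(c[1]-w,0)
    o.append(cv2.resize(im["color"][v:v+2*w,u:u+2*w,::-1],(390,390),interpolation=cv2.INTER_CUBIC))
cv2.imwrite("pics/"+f,np.hstack(o))
E
python3 plan.py 436 310 6 123 6; python3 v.py d1.png 500 260 30 75
```

```text
at [434.2 310.5 128.4] psi 123.2 w 85.7 gf 0.0 F [-0.3 -0.2 -0.1] q6 -0.09 t 9.6
[0.0, 0.0, 2.0, np.float64(0.0)]
[0.0, 0.0, 2.0, np.float64(0.0)]
[0.0, 0.0, 2.1, np.float64(0.0)]
[0.0, 0.0, 2.0, np.float64(0.1)]
[-0.1, 0.1, 2.1, np.float64(0.0)]
[-0.04, 0.02, 2.04, np.float64(0.1)]
```

View pics/d1.png

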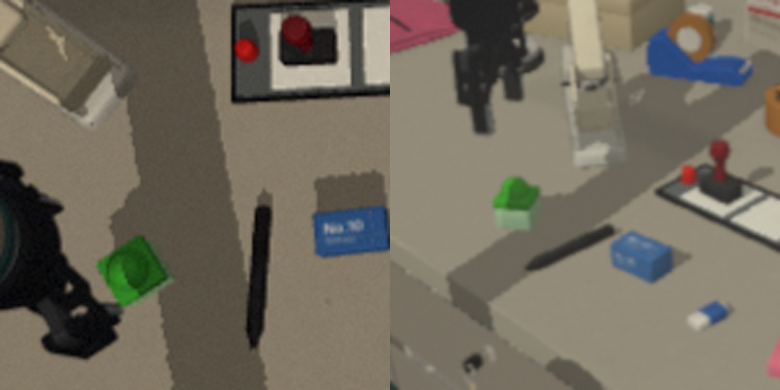

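The stamp stands upright on pad 1 beside the red post. The dispenser is clear at top tile (135,270) with the gripper over it, so I'll descend and grip.

>>> {"api": "send_rows", "payload": {
  "steps": [1,0,0,2,0,1,0,0,2,0,1,-0.1,0.1,2,0,1,0,0,2,0,1,0,0,2,0,1,0,0,1.5,0,1,0,0,0.7,0,0.2,0,0,0,0,-0.3,0,0,0,0,-1,0,0,0,0,-1,0,0,0,0,-1,0,0,0,0]
}}

```text
clock: 10.85
position: [0.4377, 0.3096, 0.0072]
ee_rot: [0.001, 0.477, 0.879, 0.001]
contact_force: [0.4, -0.9, 4.7]
width: 0.0446
gripper_force: 31.9
```

>>> {"api": "send_rows", "payload": {
  "steps": [-1,0,0,-0.3,0,-1,0,0,-1,0,-1,0,0,-1.5,0,-1,0,0,-1.5,0,-1,0,0,-1.5,0,-1,0,0,-2,0,-1,0,0,-2,0,-1,0,0,-1,0]
}}

```text
clock: 11.65
position: [0.4375, 0.3096, 0.1164]
ee_rot: [0.001, 0.477, 0.879, 0.001]
contact_force: [-0.1, -1.0, -0.6]
width: 0.0445
gripper_force: 31.5
```

```bash
python3 plan.py 640.7 84.6 110 92.2 16; python3 v.py d2.png 436 310 110 45
```

```text
at [437.5 309.6 116.4] psi 123.0 w 44.5 gf 31.5 F [-0.1 -1.  -0.6] q6 -0.09 t 11.7
[-1.9, 0.3, 0.0, np.float64(1.9)]
[-1.9, 0.4, 0.0, np.float64(1.9)]
[-1.8, 0.4, 0.0, np.float64(1.9)]
[-1.8, 0.5, 0.0, np.float64(1.9)]
[-1.8, 0.5, 0.1, np.float64(1.9)]
[-1.8, 0.6, 0.0, np.float64(1.9)]
[-1.8, 0.7, 0.1, np.float64(1.9)]
[-1.8, 0.7, 0.0, np.float64(1.9)]
[-1.7, 0.8, 0.1, np.float64(1.9)]
[-1.7, 0.8, 0.0, np.float64(2.0)]
[-1.7, 0.9, 0.1, np.float64(1.9)]
[-1.6, 1.0, 0.0, np.float64(2.0)]
[-1.6, 1.0, 0.1, np.float64(1.9)]
[-1.6, 1.0, 0.0, np.float64(2.0)]
[-1.5, 1.1, 0.1, np.float64(1.9)]
[-1.49, 1.2, 0.04, np.float64(2.0)]
```

View pics/d2.png

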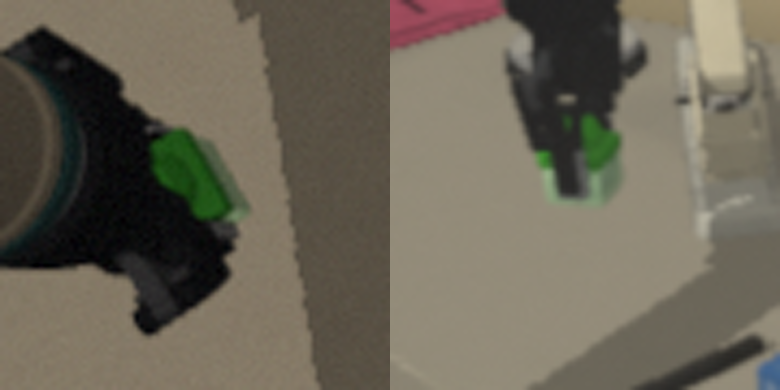

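The dispenser is held upright (opening 44.5 mm). I'll carry it to pad 2.

>>> {"api": "send_rows", "payload": {
  "steps": [-1,-1.9,0.3,0,1.9,-1,-1.9,0.4,0,1.9,-1,-1.8,0.4,0,1.9,-1,-1.8,0.5,0,1.9,-1,-1.8,0.5,0.1,1.9,-1,-1.8,0.6,0,1.9,-1,-1.8,0.7,0.1,1.9,-1,-1.8,0.7,0,1.9]
}}

```text
clock: 12.55
position: [0.5381, 0.1954, 0.1108]
ee_rot: [-0.001, 0.59, 0.807, -0.001]
contact_force: [-0.0, 0.2, -0.7]
width: 0.0446
gripper_force: 31.4
```

>>> {"api": "send_rows", "payload": {
  "steps": [-1,-1.7,0.8,0.1,1.9,-1,-1.7,0.8,0,2,-1,-1.7,0.9,0.1,1.9,-1,-1.6,1,0,2,-1,-1.6,1,0.1,1.9,-1,-1.6,1,0,2,-1,-1.5,1.1,0.1,1.9,-1,-1.5,1.2,0,2,-1,0,0,0,0]
}}

```text
clock: 13.45
position: [0.6425, 0.0817, 0.1082]
ee_rot: [0.001, 0.695, 0.719, 0.0]
contact_force: [-0.3, 1.4, -0.4]
width: 0.0445
gripper_force: 31.4
```

```bash
python3 plan.py 640.7 84.6 18 92.2 6; python3 - <<'E'
from h import *
im=get_image("top")
for n,c,w,z in [("knob","red",(195,135,230,185),.068),("foot","black",(203,150,228,182),.03),("pads","white",(180,145,360,195),.008),("post","red",(180,160,198,190),.028)]:
    for b in blobs(im,c,w)[:5]: print(n,len(b),cv2.boundingRect(b),rect(im,b,z))
E
```

```text
at [642.5  81.7 108.2] psi 92.0 w 44.5 gf 31.4 F [-0.3  1.4 -0.4] q6 -0.01 t 13.4
[0.0, 0.0, 1.5, np.float64(0.0)]
[0.1, 0.0, 1.5, np.float64(0.0)]
[0.0, 0.0, 1.5, np.float64(-0.1)]
[0.1, -0.1, 1.5, np.float64(0.0)]
[0.0, 0.0, 1.5, np.float64(-0.1)]
[0.09, -0.07, 1.52, np.float64(0.0)]
pads 113 (272, 155, 31, 30) [644.4  -1.   70.5  71.1  89.7]
pads 113 (307, 153, 33, 30) [647.6 -85.4  71.4  70.8   2.2]
pads 69 (257, 157, 10, 29) [641.9  59.   69.6  19.4   2.4]
```

>>> {"api": "send_rows", "payload": {
  "steps": [-1,0.1,0,1.5,0,-1,0.1,-0.1,1.5,0,-1,0.1,-0.1,1.5,0,-1,0,0,1.5,0,-1,0,0,1.5,0,-1,0,0,1,0,-1,0,0,0.4,0,-1,0,0,0.2,0,-1,0,0,0,0]
}}

```text
clock: 14.4
position: [0.6381, 0.0872, 0.0176]
ee_rot: [0.0, 0.694, 0.72, 0.0]
contact_force: [0.5, 0.2, -0.2]
width: 0.0445
gripper_force: 31.4
```

>>> {"api": "send_rows", "payload": {
  "steps": [-1,-0.3,0.3,0,0,-1,0,0,0.1,0,-1,0,0,0.1,0,-1,0,0,0,0]
}}

```text
clock: 14.8
position: [0.641, 0.0841, 0.0153]
ee_rot: [-0.0, 0.694, 0.72, -0.0]
contact_force: [0.4, -0.2, 0.4]
width: 0.0449
gripper_force: 31.5
```

>>> {"api": "send_rows", "payload": {
  "steps": [-1,0,0,0.1,0,-1,0,0,0,0]
}}

```text
clock: 15.0
position: [0.641, 0.0841, 0.0153]
ee_rot: [0.0, 0.694, 0.72, 0.0]
contact_force: [-1.8, 0.3, 4.7]
width: 0.0446
gripper_force: 32.0
```

>>> {"api": "send_rows", "payload": {
  "steps": [0.1,0,0,0,0,0.2,0,0,0,0,0.4,0,0,0,0,0.4,0,0,0,0,0.4,0,0,-1,0,0.4,0,0,-2,0,1,0,0,-2,0,1,0,0,-2,0,1,0,0,-2,0,1,0,0,-2,0]
}}

```text
clock: 16.0
position: [0.6411, 0.0842, 0.1259]
ee_rot: [0.0, 0.694, 0.72, 0.0]
contact_force: [-0.0, -0.2, -0.0]
width: 0.0853
gripper_force: 0.0
```

```bash
python3 plan.py 468.6 126.5 110 95.7 9
```

```text
at [641.1  84.2 125.9] psi 92.2 w 85.3 gf 0.0 F [-0.  -0.2 -0. ] q6 -0.01 t 16.0
[0.5, -1.9, 0.2, np.float64(-0.4)]
[0.6, -1.9, 0.2, np.float64(-0.4)]
[0.6, -1.9, 0.2, np.float64(-0.4)]
[0.6, -1.9, 0.2, np.float64(-0.4)]
[0.6, -1.9, 0.2, np.float64(-0.4)]
[0.6, -1.9, 0.1, np.float64(-0.4)]
[0.6, -1.8, 0.2, np.float64(-0.4)]
[0.6, -1.9, 0.1, np.float64(-0.4)]
[0.66, -1.83, 0.19, np.float64(-0.3)]
```

>>> {"api": "send_rows", "payload": {
  "steps": [1,0.5,-1.9,0.2,-0.4,1,0.6,-1.9,0.2,-0.4,1,0.6,-1.9,0.2,-0.4,1,0.6,-1.9,0.2,-0.4,1,0.6,-1.9,0.2,-0.4,1,0.6,-1.9,0.1,-0.4,1,0.6,-1.8,0.2,-0.4,1,0.6,-1.9,0.1,-0.4,1,0.7,-1.8,0.2,-0.3,1,0,0,0,0,1,0,0,0,0]
}}

```text
clock: 17.1
position: [0.4698, 0.127, 0.1091]
ee_rot: [0.001, 0.671, 0.741, 0.001]
contact_force: [0.6, 0.2, -0.4]
width: 0.0855
gripper_force: 0.0
```

```bash
python3 plan.py 468.6 126.5 4 95.7 6
```

```text
at [469.8 127.  109.1] psi 95.7 w 85.5 gf 0.0 F [ 0.6  0.2 -0.4] q6 0.02 t 17.1
[0.0, 0.0, 1.8, np.float64(0.0)]
[0.0, 0.0, 1.7, np.float64(0.0)]
[0.0, 0.0, 1.8, np.float64(0.0)]
[0.0, 0.0, 1.7, np.float64(0.0)]
[0.0, -0.1, 1.8, np.float64(0.0)]
[-0.04, -0.02, 1.71, np.float64(0.0)]
```

>>> {"api": "send_rows", "payload": {
  "steps": [1,0,-0.1,2,0,1,0,0,2,0,1,0,0,2,0,1,0,0,2,0,1,0,0,1.5,0,1,0,0,0.7,0,0.3,0,0,0,0,-0.2,0,0,0,0,-1,0,0,0,0,-1,0,0,0,0,-1,0,0,0,0,-1,0,0,0,0]
}}

```text
clock: 18.3
position: [0.4688, 0.1269, 0.0072]
ee_rot: [0.001, 0.671, 0.741, 0.001]
contact_force: [-0.1, 0.5, 6.1]
width: 0.0357
gripper_force: 31.3
```

>>> {"api": "send_rows", "payload": {
  "steps": [-1,0,0,-0.3,0,-1,0,0,-1,0,-1,0,0,-1.5,0,-1,0,0,-1.5,0,-1,0,0,-1.5,0,-1,0,0,-2,0,-1,0,0,-2,0,-1,0,0,0,0]
}}

```text
clock: 19.1
position: [0.4696, 0.1272, 0.1069]
ee_rot: [0.002, 0.671, 0.741, 0.002]
contact_force: [-0.0, -1.0, -1.9]
width: 0.0357
gripper_force: 30.5
```

```bash
python3 plan.py 644.2 -0.6 100 92.2 11; python3 v.py s1.png 520 120 60 60
```

```text
at [469.6 127.2 106.9] psi 95.7 w 35.7 gf 30.5 F [-0.  -1.  -1.9] q6 0.02 t 19.1
[-1.3, 1.5, 0.1, np.float64(0.3)]
[-1.3, 1.5, 0.1, np.float64(0.3)]
[-1.3, 1.5, 0.1, np.float64(0.3)]
[-1.3, 1.5, 0.0, np.float64(0.3)]
[-1.3, 1.5, 0.1, np.float64(0.3)]
[-1.3, 1.5, 0.0, np.float64(0.3)]
[-1.3, 1.5, 0.1, np.float64(0.3)]
[-1.2, 1.5, 0.0, np.float64(0.3)]
[-1.2, 1.5, 0.1, np.float64(0.4)]
[-1.3, 1.5, 0.0, np.float64(0.3)]
[-1.21, 1.48, 0.09, np.float64(0.4)]
```

View pics/s1.png

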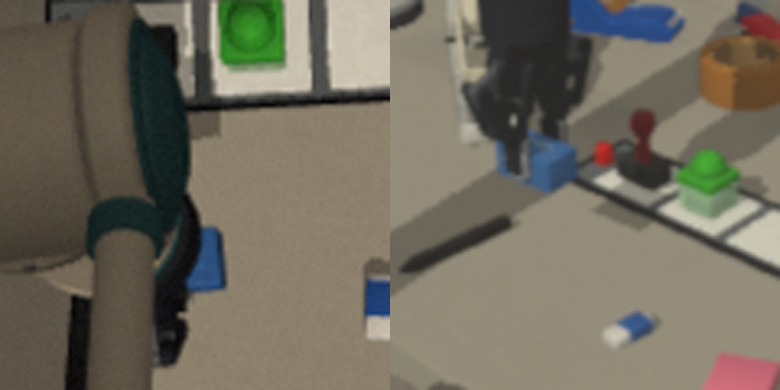

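The staple box is held level, and the dispenser stands on pad 2 (scene tile (708,185)). I'll carry the staples to pad 3.

>>> {"api": "send_rows", "payload": {
  "steps": [-1,-1.3,1.5,0.1,0.3,-1,-1.3,1.5,0.1,0.3,-1,-1.3,1.5,0.1,0.3,-1,-1.3,1.5,0,0.3,-1,-1.3,1.5,0.1,0.3,-1,-1.3,1.5,0,0.3,-1,-1.3,1.5,0.1,0.3,-1,-1.2,1.5,0,0.3,-1,-1.2,1.5,0.1,0.4,-1,-1.3,1.5,0,0.3,-1,-1.2,1.5,0.1,0.4,-1,0,0,0,0]
}}

```text
clock: 20.4
position: [0.6455, -0.0035, 0.0966]
ee_rot: [0.001, 0.694, 0.72, 0.0]
contact_force: [0.4, 0.9, -0.7]
width: 0.0357
gripper_force: 30.4
```

>>> {"api": "send_rows", "payload": {
  "steps": [-1,0,0,1.5,0,-1,0,0,1.5,0,-1,0,0,1.5,0,-1,0,0,1.5,0,-1,0,0,1,0,-1,0,0,0.7,0,-1,0,0,0,0,-1,0,0,0,0]
}}

```text
clock: 21.2
position: [0.6429, -0.0008, 0.0206]
ee_rot: [0.0, 0.694, 0.72, 0.0]
contact_force: [-0.6, 0.5, -1.2]
width: 0.0357
gripper_force: 30.5
```

```bash
python3 plan.py 644.2 -0.6 16 92.2 4
```

```text
at [642.9  -0.8  20.6] psi 92.2 w 35.7 gf 30.5 F [-0.6  0.5 -1.2] q6 -0.15 t 21.2
[0.0, 0.0, 0.1, np.float64(0.0)]
[0.0, 0.0, 0.1, np.float64(0.0)]
[0.0, 0.1, 0.1, np.float64(0.0)]
[0.02, 0.04, 0.16, np.float64(0.0)]
```

>>> {"api": "send_rows", "payload": {
  "steps": [-1,0,0.1,0.2,0,-1,0,0,0.2,0,-1,0,0,0.1,0,-1,0,0,0,0,-1,0,0,0,0]
}}

```text
clock: 21.7
position: [0.6436, -0.0008, 0.0154]
ee_rot: [0.0, 0.694, 0.72, 0.0]
contact_force: [0.3, -0.0, -1.0]
width: 0.0355
gripper_force: 30.5
```

>>> {"api": "send_rows", "payload": {
  "steps": [-1,0,0,0.1,0,-1,0,0,0,0]
}}

```text
clock: 21.9
position: [0.6436, -0.0008, 0.0152]
ee_rot: [0.0, 0.694, 0.72, 0.0]
contact_force: [-1.9, -0.1, 5.4]
width: 0.0354
gripper_force: 31.1
```

>>> {"api": "send_rows", "payload": {
  "steps": [-0.1,0,0,0,0,0.1,0,0,0,0,0.3,0,0,0,0,0.3,0,0,0,0,0.3,0,0,-1,0,0.3,0,0,-2,0,1,0,0,-2,0,1,0,0,-2,0,1,0,0,-2,0]
}}

```text
clock: 22.8
position: [0.6437, -0.0008, 0.1058]
ee_rot: [0.0, 0.694, 0.72, 0.0]
contact_force: [0.2, 0.0, -0.3]
width: 0.0852
gripper_force: 0.0
```

```bash
python3 plan.py 458.5 -118 100 116.7 11
```

```text
at [643.7  -0.8 105.8] psi 92.2 w 85.2 gf 0.0 F [ 0.2  0.  -0.3] q6 -0.15 t 22.8
[-1.0, -1.7, 0.1, np.float64(-2.2)]
[-0.9, -1.8, 0.0, np.float64(-2.2)]
[-0.9, -1.8, 0.1, np.float64(-2.2)]
[-0.8, -1.8, 0.0, np.float64(-2.2)]
[-0.7, -1.9, 0.1, np.float64(-2.2)]
[-0.7, -1.9, 0.0, np.float64(-2.3)]
[-0.6, -1.9, 0.1, np.float64(-2.2)]
[-0.5, -1.9, 0.0, np.float64(-2.3)]
[-0.4, -1.9, 0.1, np.float64(-2.2)]
[-0.3, -2.0, 0.0, np.float64(-2.3)]
[-0.32, -1.96, 0.08, np.float64(-2.2)]
```

>>> {"api": "send_rows", "payload": {
  "steps": [1,-1,-1.7,0.1,-2.2,1,-0.9,-1.8,0,-2.2,1,-0.9,-1.8,0.1,-2.2,1,-0.8,-1.8,0,-2.2,1,-0.7,-1.9,0.1,-2.2,1,-0.7,-1.9,0,-2.3,1,-0.6,-1.9,0.1,-2.2,1,-0.5,-1.9,0,-2.3,1,-0.4,-1.9,0.1,-2.2,1,-0.3,-2,0,-2.3,1,-0.3,-2,0.1,-2.2,1,0,0,0,0]
}}

```text
clock: 24.0
position: [0.4559, -0.1185, 0.0988]
ee_rot: [-0.0, 0.526, 0.851, -0.0]
contact_force: [-0.5, -0.8, -0.6]
width: 0.0852
gripper_force: 0.0
```

>>> {"api": "send_rows", "payload": {
  "steps": [1,0,0,2,0,1,0,0,2,0,1,0,0,2,0,1,0,0,1.5,0,1,0,0,0,0,1,0,0,0,0]
}}

```text
clock: 24.6
position: [0.4588, -0.118, 0.0237]
ee_rot: [0.0, 0.525, 0.851, 0.0]
contact_force: [0.0, -0.4, -0.3]
width: 0.0855
gripper_force: 0.0
```

```bash
python3 plan.py 458.5 -118 3 116.7 3; python3 v.py n1.png 540 -90 30 60
```

```text
at [ 458.8 -118.    23.7] psi 116.7 w 85.5 gf 0.0 F [ 0.  -0.4 -0.3] q6 -0.86 t 24.6
[0.0, 0.0, 0.7, np.float64(0.0)]
[0.0, 0.0, 0.7, np.float64(0.0)]
[0.01, -0.03, 0.67, np.float64(0.0)]
```

View pics/n1.png

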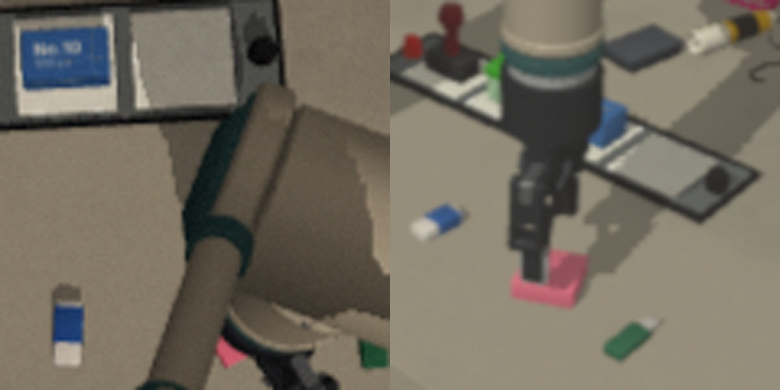

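Staples sit on pad 3, pad 4 is free, and one finger stands at each side of the pink notes (scene tile (550,275)). I'll descend and grip.

>>> {"api": "send_rows", "payload": {
  "steps": [1,0,0,1,0,1,0,0,0.7,0,1,0,0,0.4,0,0.4,0,0,0,0,0,0,0,0,0,-1,0,0,0,0,-1,0,0,0,0,-1,0,0,0,0,-1,0,0,0,0]
}}

```text
clock: 25.6
position: [0.4582, -0.1182, 0.0025]
ee_rot: [0.0, 0.525, 0.851, -0.0]
contact_force: [0.4, -0.7, 2.3]
width: 0.0495
gripper_force: 31.2
```

>>> {"api": "send_rows", "payload": {
  "steps": [-1,0,0,-0.3,0,-1,0,0,-1,0,-1,0,0,-1.5,0,-1,0,0,-1.5,0,-1,0,0,-1.5,0,-1,0,0,-2,0,-1,0,0,-2,0,-1,0,0,0,0]
}}

```text
clock: 26.4
position: [0.4599, -0.1188, 0.1033]
ee_rot: [0.003, 0.525, 0.851, 0.0]
contact_force: [0.6, -0.8, -0.9]
width: 0.0493
gripper_force: 31.1
```

```bash
python3 plan.py 647.5 -85.4 90 92.2 12; python3 v.py n2.png 458 -118 90 50
```

```text
at [ 459.9 -118.8  103.3] psi 116.7 w 49.3 gf 31.1 F [ 0.6 -0.8 -0.9] q6 -0.87 t 26.4
[-0.5, 1.5, 0.1, np.float64(2.0)]
[-0.4, 1.5, 0.1, np.float64(2.0)]
[-0.3, 1.6, 0.1, np.float64(2.0)]
[-0.3, 1.6, 0.1, np.float64(2.1)]
[-0.2, 1.6, 0.1, np.float64(2.0)]
[-0.2, 1.6, 0.1, np.float64(2.1)]
[-0.1, 1.6, 0.1, np.float64(2.0)]
[-0.1, 1.6, 0.1, np.float64(2.1)]
[0.0, 1.6, 0.1, np.float64(2.0)]
[0.0, 1.5, 0.1, np.float64(2.1)]
[0.1, 1.6, 0.2, np.float64(2.0)]
[0.2, 1.52, 0.13, np.float64(2.1)]
```

View pics/n2.png

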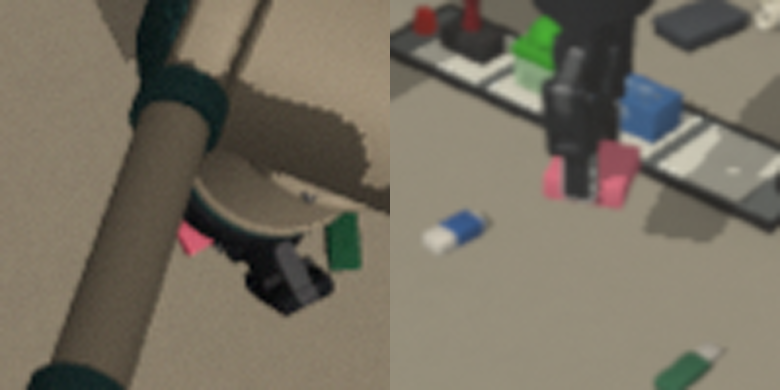

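The notes are in the grip, but in the scene view the block may be tilted (right part up at tile (620,150)). I'll check its outline against a level block.

```bash
python3 - <<'E'
from h import *
im=get_image("scene")
c=proj(im,[.46,-.119,.105])[0].astype(int); print(c)
for b in blobs(im,"pink",(c[0]-30,c[1]-30,c[0]+30,c[1]+40)):
    h=cv2.convexHull(b.reshape(-1,1,2)); print(len(b),cv2.boundingRect(b),cv2.approxPolyDP(h,1.2,True)[:,0].tolist())
t=np.radians(26.7); R=np.array([[np.cos(t),-np.sin(t)],[np.sin(t),np.cos(t)]])
B=np.array([[-1,-1],[1,-1],[1,1],[-1,1]])*25@R.T+[459.9,-118.8]
for z in(101,117): print(z,proj(im,np.c_[B,np.full(4,z)]/1000).round(1).tolist())
E
```

```text
[294 216]
45 (295, 209, 12, 17) [[296, 209], [305, 210], [306, 212], [301, 225], [295, 224]]
24 (282, 212, 5, 11) [[285, 212], [286, 222], [282, 222], [282, 217]]
101 [[301.9, 225.4], [306.8, 214.2], [287.5, 211.2], [281.8, 222.1]]
117 [[302.0, 219.9], [307.0, 208.9], [287.5, 205.9], [281.8, 216.6]]
```

The outline matches a level block to within about 1 px, so there's no tilt. I'll carry it to pad 4.

>>> {"api": "send_rows", "payload": {
  "steps": [-1,-0.5,1.5,0.1,2,-1,-0.4,1.5,0.1,2,-1,-0.3,1.6,0.1,2,-1,-0.3,1.6,0.1,2.1,-1,-0.2,1.6,0.1,2,-1,-0.2,1.6,0.1,2.1,-1,-0.1,1.6,0.1,2,-1,-0.1,1.6,0.1,2.1,-1,0,1.6,0.1,2,-1,0,1.5,0.1,2.1,-1,0.1,1.6,0.2,2,-1,0.2,1.5,0.1,2.1]
}}

```text
clock: 27.75
position: [0.6448, -0.0843, 0.0852]
ee_rot: [-0.001, 0.694, 0.72, -0.001]
contact_force: [0.1, 0.0, -0.0]
width: 0.0494
gripper_force: 31.1
```

>>> {"api": "send_rows", "payload": {
  "steps": [-1,0,0,1.5,0,-1,0,0,1.5,0,-1,0,0,1.5,0,-1,0,0,1.5,0,-1,0,0,1,0,-1,0,0,0,0,-1,0,0,0,0]
}}

```text
clock: 28.45
position: [0.6451, -0.0846, 0.0168]
ee_rot: [-0.0, 0.694, 0.72, -0.0]
contact_force: [0.0, -0.1, 0.1]
width: 0.0491
gripper_force: 31.2
```

```bash
python3 plan.py 647.5 -85.4 11 92.2 4
```

```text
at [645.1 -84.6  16.8] psi 92.2 w 49.1 gf 31.2 F [ 0.  -0.1  0.1] q6 -0.28 t 28.4
[0.0, 0.1, 0.1, np.float64(0.0)]
[0.0, 0.0, 0.2, np.float64(0.0)]
[0.0, 0.1, 0.1, np.float64(0.0)]
[-0.09, 0.04, 0.18, np.float64(0.0)]
```

>>> {"api": "send_rows", "payload": {
  "steps": [-1,-0.1,0.2,0.2,0,-1,0,0,0.2,0,-1,0,0,0.2,0,-1,0,0,0,0,-1,0,0,0,0]
}}

```text
clock: 28.95
position: [0.6473, -0.0855, 0.0114]
ee_rot: [0.0, 0.694, 0.72, -0.0]
contact_force: [0.8, -0.6, -0.8]
width: 0.0492
gripper_force: 31.2
```

>>> {"api": "send_rows", "payload": {
  "steps": [-1,0,0,0.1,0,-1,0,0,0,0]
}}

```text
clock: 29.15
position: [0.6475, -0.0856, 0.0106]
ee_rot: [0.0, 0.694, 0.72, 0.0]
contact_force: [-0.5, 0.3, 0.8]
width: 0.0492
gripper_force: 31.3
```

>>> {"api": "send_rows", "payload": {
  "steps": [-1,0,0,0.1,0,0.2,0,0,0,0,0.3,0,0,0,0,0.4,0,0,0,0,0.4,0,0,0,0,0.4,0,0,-1,0,0.4,0,0,-2,0,0.5,0,0,-2,0,1,0,0,-3,0,1,0,0,-3,0]
}}

```text
clock: 30.15
position: [0.6471, -0.0855, 0.1207]
ee_rot: [-0.0, 0.694, 0.72, -0.0]
contact_force: [1.1, 0.3, -0.1]
width: 0.0854
gripper_force: 0.0
```

>>> {"api": "send_rows", "payload": {
  "steps": [1,-3,-3,-1,0,1,-3,-3,-1,0,1,-3,-3,-1,0,1,-3,-3,0,0,1,-3,-3,0,0,1,-3,-3,0,0,1,-3,-3,0,0,1,-3,-3,0,0,1,-3,-3,0,0,1,-3,0,0,0,1,0,0,0,0]
}}

```text
clock: 31.25
position: [0.3886, -0.4001, 0.1504]
ee_rot: [0.002, 0.695, 0.719, -0.001]
contact_force: [0.7, 1.7, 0.2]
width: 0.085
gripper_force: 0.0
```

```bash
python3 - <<'E'
from ov import *
s=get_state(); print(s["position"],s["contact_force"],s["clock"])
o=[]
P=[(637.4,169.6),(640.7,84.8),(644.2,-.6),(647.5,-85.4)]
D=[(30,50,22),(45,45,39),(36,62,30),(50,50,16)]
for n,w in(("top",45),("scene",70)):
    im=get_image(n); c=proj(im,[.642,.042,.02])[0].astype(int); W=95
    u,v=c[0]-W,c[1]-w; f=4.1
    t=cv2.resize(im["color"][v:v+2*w,u:u+2*W,::-1],None,fx=f,fy=f,interpolation=cv2.INTER_CUBIC)
    for (x,y),(a,b,h) in zip(P,D): box(im,t,x,y,2.2,a,b,8,8+h,np.array([u,v]),f)
    o.append(t)
    if n=="top":
        for nm,cc,win,z in [("disp","green",(230,140,265,195),.047),("staple","blue",(265,140,305,195),.038),("notes","pink",(300,140,345,195),.024),("knob","red",(200,135,230,185),.068),("foot","black",(200,150,230,182),.03)]:
            for b in blobs(im,cc,win)[:1]: print(nm,rect(im,b,z))
r=np.vstack(o)[:600]; print(r.shape); cv2.imwrite("pics/fin.png",cv2.resize(np.vstack(o),None,fx=.62,fy=.62) if np.vstack(o).shape[0]>600 else r)
E
```

```text
[ 0.38862321 -0.40007887  0.15038711] [0.70193454 1.66090061 0.21404684] 31.25
disp [640.2  87.1  46.   43.8   3.5]
staple [ 6.399e+02 -2.000e-01  5.710e+01  4.030e+01  8.900e+01]
notes [646.2 -86.5  50.4  52.9  89. ]
knob [633.7 168.7  30.5  22.3   1.4]
foot [633.5 166.3  49.9  31.2  89. ]
(600, 779, 3)
```

View pics/fin.png

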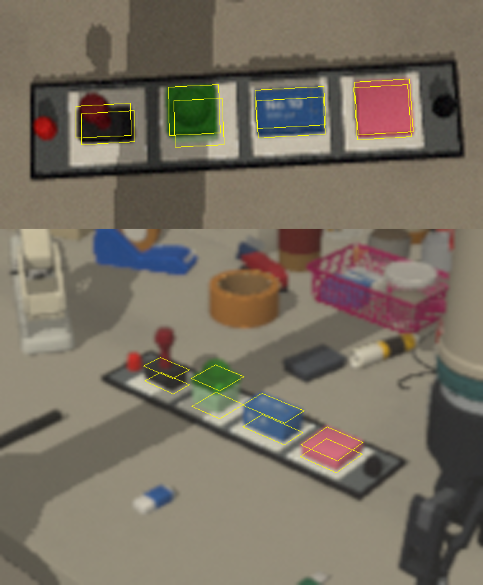

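All four stand upright on their pads within about 4 mm, in the order stamp, dispenser, staples, notes from the red post to the black. The gripper is clear, so I'll hand in.

>>> {"api": "send_rows", "payload": {
  "steps": [1,0,0,0,0,1,0,0,0,0,1,0,0,0,0]
}}

```text
clock: 31.65
position: [0.3892, -0.3945, 0.1494]
ee_rot: [-0.0, 0.693, 0.721, 0.0]
contact_force: [-0.7, 0.1, 0.4]
width: 0.0854
gripper_force: 0.0
```

```bash
python3 -c "
from rig import *
print(sign_off())"
```

```text
the job is handed in; nothing more can be done
None
```

The job is handed in at about 32 s: the stamp, dispenser, staple box and notes stand upright from the red post to the black post, each within about 4 mm of its pad's centre and let go.

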